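# Scan a tube rack, dock the scanner, hold the chiller lid at 50 degrees

## Robot

A 6-joint arm with a two-finger parallel gripper is mounted at the origin on the work surface. World frame = base frame: x ahead of the robot, y to its left, z up, the work surface at z = 0. Lengths are in m, angles in rad, forces in N, time in s.
With the tool pointing down it reaches from about 0.3 to 0.775 m from the base axis. Payload 14.6 kg.
Tool frame: the origin (TCP) lies midway between the tips of the shut fingers; the grasp point (between the pads) lies 19 mm behind it; z points along the fingers, y is the line along which they close (so a half turn about z gives the same grasp; the last joint's range is limited). The gripper opens to 94 mm and grips with 3 to 60 N. Pads are 16 mm wide; open, the fingers measure 119 mm over their backs; the gripper's body (75 mm by 177 mm) begins 78 mm behind the grasp point.
Start: joints at [-1.173, 0.3, 1.521, -0, 1.321, -0.067], TCP at [0.247, -0.492, 0.174] pointing down, gripper open.
Joint ranges: [-3.03, 3.03], [-0.79, 2.21], [0.23, 2.52], [-1.04, 4.18], [0, 3.07], [-2.55, 2.55]. Speed limits (rad/s): [2.22, 2.22, 2.57, 3.14, 3.14, 3.14].

## Interface

Orientations are given as [roll, pitch, yaw] about the fixed x, y, z axes, in that order (R = Rz(yaw) Ry(pitch) Rx(roll)).
In Python, from station import telemetry, optics, ctrl gives the robot as it stands.
- The arm moves only by the tool carry_out, never from a script. Its argument "plan" is a list that holds one entry, the list of rows, each a list of 7 numbers: the shift along the tool's x, y, z in mm, then the turn, a rotation vector about the tool's x, y, z in rad, then the finger opening in mm, from 0 to 94. A call has 1 to 20 rows; each row shifts and turns the commanded pose from where the row before left it, along the tool's axes as they then stand; what a row does not reach is not made up. A row lasts 1/12 s, in which the tool goes at most 41.7 mm and 7.16 degrees, less where a joint would pass 70% of its speed; a pose out of reach is approached as far as the arm can. A call with a gripper value outside its range is refused whole. The fingers move at their own pace and stop on an object; "squeeze" is the grip in N (left out, the last holds). Time passes only in rows, so rows that do not move let the fingers close. It gives the time, the measured TCP pose, the force, the opening and the grip force at its end, in the units of the state.
- telemetry.get_obs(): the state, without advancing time (a new reading comes with each control period).
- optics.camera(name): name is "scene" or "side" or "wrist"; returns a dict with "pixels" (420x560x3 uint8, red, green, blue), "intrinsics" (3x3 intrinsics, pixels), "origin" and "rotation" of the camera in the world. Camera axes: x right, y down, z forward; pixel columns grow to the right and rows downward; lengths in m; the calibration is good to about 2 mm. A picture is of the moment at which its call begins. There is no depth.
- ctrl.hand_in(): hands the job in; it is judged then, once.
The state is a dict: "time_s": time; "qpos": joint angles; "joint_vel": joint speeds; "tau": joint torques, N m; "ee_pos": TCP position; "eef_rot": TCP orientation; "force": force on the tool from outside, world axes, zero at the start; "moment": the same for the moment, N m; "grip_width": finger opening in m; "grip_force": force on a finger pad.
Only numpy, scipy, OpenCV 4.12 (cv2) and the standard library are available. Lean on these libraries where they do the work, as an engineer would, in place of code of your own. Each camera call takes 0.05 s, during which the arm holds its last target. There are 200 camera calls.

## Task

Book in the rack of orange-capped tubes: take the yellow scanner from its dock, hold it steady for a good second pointing straight down at the middle of that rack's bar label from about 6 cm above it, and stand it back in its dock. Then lift the chiller's blue lid by its steel handle and finish while still holding it 50 degrees open (level with the red tick on the clear angle plate), so that a colleague can load the tubes; let go and it falls shut. Leave both racks and everything else on the bench where they stand.

Things in the scene. Friction and masses are not known exactly. Their poses are not given: they have to be found in the camera images.
- scanner_grip (a point): Loose scanner (0.15 kg), 115 mm tall, upright, nose down, in its dock. Lower 36 mm: black head 44 mm (x) by 40 mm (y). Above it: yellow grip 34 mm (x) by 28 mm (y), 79 mm tall. This point is on its axis in the grip, 30 mm below its top and 85 mm above its nose; best gripped from above across y (28 mm). z up the scanner.
- scanner_nose (a point): Middle of the scanner's flat underside with the red window, through which it reads along its own -z (straight down when upright). Same axes as scanner_grip.
- dock_floor (a point): Grey dock fixed to the bench: an open-topped rectangular cup, inside 56 mm (x) by 52 mm (y), so 6 mm of play all round the scanner's head. This point is the middle of its inner floor, 8 mm above the table, on which the scanner's nose stands; rim 38 mm above the table. Axes: z up; the docked scanner's axes start parallel to the dock's.
- rack_orange_label (a point): Loose white rack, 170 (x) by 70 mm (y), 15 tubes with orange caps up to 98 mm high over its +x part. At its -x end a ledge 50 by 60 mm, top 55 mm above the table, carries a white label 42 by 52 mm with black bars. This point: middle of the label's face; z up, +x to the tubes. On the right of the bench; the racks may swap places. This is the rack to scan.
- rack_blue_label (a point): Loose white rack, 170 (x) by 70 mm (y), 15 tubes with blue caps up to 98 mm high over its +x part. At its -x end a ledge 50 by 60 mm, top 55 mm above the table, carries a white label 42 by 52 mm with black bars. This point: middle of the label's face; z up, +x to the tubes. On the right of the bench; the racks may swap places. Not the one to scan.
- lid (a joint): Opening angle of the chiller's blue lid (rad): 0 shut, growing as it is lifted, stop at 1.3; 50 degrees = 0.873. It swings freely and falls shut by its own weight (0.3 to 0.65 kg).
- lid_handle (a point): Middle of the lid's handle: a round steel bar 12 mm thick, 110 mm long, parallel to the hinge (its own y), held only at its ends; 33 mm ahead (-x) of the lid's front edge and 26 mm above its top, so fingers go down on either side of it; it can turn in the fingers as the lid swings. Lid shut: z up, x to the hinge, bar 135 mm above the table. Axes turn with the lid.
- lid_hinge (a point): Middle of the hinge line (along y) of the chiller, a fixed white box 220 by 220 mm, 95 mm high, front towards the robot. 95 mm above the table. With the lid shut the bar lies 250 mm ahead of it (-x) and 40 mm above it; axes fixed to the chiller. Lid 220 mm wide, 14 mm thick. At the lid's right (-y) edge a clear angle plate reaches 100 mm ahead of and 98 mm above the hinge; red tick at 50 degrees.
- yellow_bin_c (a point): Loose yellow open bin 110 by 150 by 55 mm, bystander; point 28 mm above its underside's centre.
- bottle_c (a point): Loose white bottle, 60 mm across, 130 mm tall, bystander; point at its centre, half-way up.
- jar_c (a point): Loose amber jar with a red cap, 56 mm across, 65 mm tall, bystander; point at its centre, half-way up.
Not all that is in view belongs to the job. Leave any purple look-alike of the part that bears rack_orange_label alone.

How it is judged:
By the outcome, as a careful person would: the job done as asked, in the order asked, and still so for the second after the job is handed in, while the arm keeps its last pose, push and grip.
It also fails if it takes over 61 s, if anything falls off the work surface, if the arm or the gripper's body presses on something with over 40 N, if the wrist force passes 120 N, or if a joint passes its speed limit or range.

## Working session

There is one attempt and no reset: what is moved stays moved. The work goes in short steps, Python scripts to look and compute and a tool call to move; the robot and the scene stay as the last step left them, time stands still between calls to the robot, and variables do not carry over. Pictures are saved under pics/ and viewed, at most 10 in all, crops included, and the job is handed in when it is done.

Besides the shell and the picture viewer there is one more tool, called after "Call:" as name(argument=value, ...) on one line, values as JSON. carry_out: Moves the arm, as the interface text tells. Its arguments: {"type":"object","properties":{"plan":{"type":"array","items":{"type":"array","items":{"type":"array","items":{"type":"number"}}}},"squeeze":{"type":"number"}},"required":["plan"]}

```bash
mkdir -p pics
cat > h.py <<'E'
import numpy as np, cv2
from station import telemetry, optics, ctrl
def shot(n,f=None):
    c=optics.camera(n); c={k:np.array(v) for k,v in c.items() if k in('pixels','intrinsics','origin','rotation')}
    if f: cv2.imwrite('pics/'+f,c['pixels'][:,:,::-1])
    return c
def ray(c,u,v):
    d=c['rotation']@np.linalg.inv(c['intrinsics'])@np.array([u,v,1.]); return c['origin'],d/np.linalg.norm(d)
def plane(c,u,v,z):
    o,d=ray(c,u,v); return o+d*(z-o[2])/d[2]
def tri(c1,p1,c2,p2):
    A=np.zeros((3,3));b=np.zeros(3)
    for c,p in((c1,p1),(c2,p2)):
        o,d=ray(c,*p);M=np.eye(3)-np.outer(d,d);A+=M;b+=M@o
    return np.linalg.solve(A,b)
def proj(c,X):
    p=c['intrinsics']@(c['rotation'].T@(np.array(X)-c['origin'])); return p[:2]/p[2]
def hsv(c): return cv2.cvtColor(c['pixels'],cv2.COLOR_RGB2HSV)
E
python3 - <<'E'
from h import *
import pickle
d={}
for n in('scene','side','wrist'):
    d[n]=shot(n,n+'0.png'); print(n,d[n]['origin'],d[n]['rotation'].round(3).tolist(),d[n]['intrinsics'][0])
pickle.dump(d,open('d.pkl','wb'))
o=telemetry.get_obs();print({k:np.round(v,3).tolist() for k,v in o.items()})
E
```

```text
scene [ 0.8371297  -0.66264923  1.03986804] [-2.498, 0.006, 0.526] [405.91042355   0.         291.94898445]
side [0.3191963  0.83208347 0.72767642] [-2.167, -0.004, -2.946] [379.30221809   0.         284.91035707]
wrist [ 0.31072503 -0.46034303  0.38404137] [2.891, 0.001, -1.106] [358.79679571   0.         281.81864078]
{'time_s': 0.15, 'qpos': [-1.173, 0.3, 1.521, 0.0, 1.321, -0.067], 'joint_vel': [0.0, -0.003, -0.002, -0.001, -0.001, -0.0], 'tau': [0.001, -53.196, -35.283, 0.071, 0.024, -0.0], 'ee_pos': [0.246, -0.491, 0.174], 'eef_rot': [-3.141, -0.0, 0.465], 'force': [-0.686, 0.875, -0.495], 'moment': [-0.044, -0.017, 0.028], 'grip_force': 0.0, 'grip_width': 0.094}
```

View pics/scene0.png

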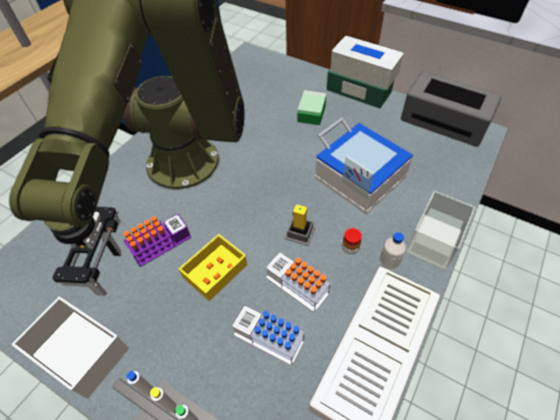

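View pics/side0.png

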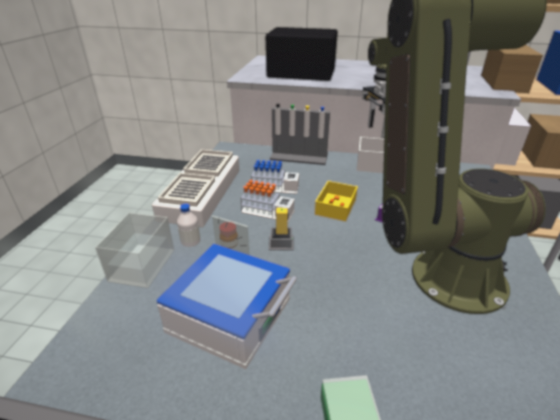

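The scene view shows the candidates for the rack to scan. The white rack with orange caps is at (300,280), with its label at (280,266). The purple look-alike with orange caps is at (155,238), and the white rack with blue caps is at (270,330). The description fits (300,280). The scanner is at (300,220), the chiller at (365,160) and its handle at about (335,130). The side view shows the handle at (275,305) and the scanner at (281,225).

```bash
sed -i "s/    if f: cv2/    c['rotation']=Rotation.from_euler('xyz',c['rotation']).as_matrix() if c['rotation'].size==3 else c['rotation']\n    if f: cv2/; 1a from scipy.spatial.transform import Rotation" h.py
python3 - <<'E'
from h import *
import pickle
d=pickle.load(open('d.pkl','rb'))
for c in d.values(): c['rotation']=Rotation.from_euler('xyz',c['rotation']).as_matrix()
pickle.dump(d,open('d.pkl','wb'))
a=d['scene'];b=d['side']
cv2.imwrite('pics/crop1.png',cv2.resize(a['pixels'][190:350,220:420,::-1],None,fx=4,fy=3.75,interpolation=cv2.INTER_CUBIC)) 
l=cv2.resize(a['pixels'][110:210,300:420,::-1],None,fx=6,fy=6,interpolation=cv2.INTER_CUBIC)
cv2.imwrite('pics/crop2.png',l)
for n,c in(('scene',a),('side',b)):
    h=hsv(c)
    for nm,lo,hi in(('yel',(22,140,120),(32,255,255)),('blue',(100,150,100),(120,255,255)),('orange',(5,150,120),(17,255,255)),('red',(0,170,90),(4,255,255))):
        m=cv2.inRange(h,lo,hi); k,_,s,ct=cv2.connectedComponentsWithStats(m)
        print(n,nm,[(s[i].tolist(),ct[i].round(1).tolist()) for i in range(1,k) if s[i][4]>25])
E
```

```text
scene yel [([293, 205, 14, 24, 232], [299.2, 216.0]), ([179, 235, 66, 65, 1681], [212.4, 265.7]), ([150, 388, 10, 9, 66], [154.7, 392.1])]
scene blue [([352, 45, 32, 13, 195], [367.4, 51.0]), ([317, 123, 95, 70, 1428], [367.0, 155.7]), ([394, 233, 10, 9, 69], [398.3, 236.8]), ([263, 311, 6, 7, 30], [265.7, 314.0]), ([267, 315, 9, 14, 59], [271.0, 321.5]), ([259, 319, 6, 7, 29], [261.3, 321.6]), ([274, 319, 10, 14, 61], [278.4, 325.3]), ([282, 322, 9, 15, 63], [286.0, 328.9]), ([255, 326, 5, 7, 30], [257.0, 329.1]), ([290, 326, 9, 15, 63], [293.8, 333.0]), ([262, 330, 6, 7, 30], [264.6, 332.9]), ([270, 334, 5, 7, 31], [272.0, 336.8]), ([278, 338, 5, 7, 31], [279.9, 340.6]), ([285, 342, 6, 7, 35], [287.7, 344.8]), ([127, 371, 9, 9, 55], [130.7, 375.2])]
scene orange [([151, 217, 12, 15, 71], [156.5, 223.6]), ([145, 220, 11, 15, 71], [149.9, 227.3]), ([138, 224, 11, 15, 67], [143.0, 230.7]), ([131, 228, 12, 15, 72], [136.5, 234.8]), ([124, 231, 12, 16, 74], [129.5, 238.6]), ([286, 258, 15, 17, 78], [292.8, 266.3]), ([292, 262, 15, 18, 83], [298.8, 270.6]), ([298, 266, 15, 18, 90], [305.1, 274.8]), ([305, 271, 14, 17, 83], [311.6, 279.0]), ([311, 275, 15, 18, 88], [318.0, 283.6])]
scene red [([345, 228, 16, 16, 203], [352.6, 235.8])]
side yel [([316, 182, 41, 38, 1084], [335.5, 200.3]), ([277, 208, 11, 25, 225], [281.5, 219.9])]
side blue [([255, 161, 26, 10, 146], [267.6, 165.3]), ([182, 204, 7, 7, 37], [184.6, 207.1]), ([195, 245, 94, 70, 1370], [249.3, 273.6]), ([158, 294, 44, 24, 314], [176.4, 304.8])]
side orange [([245, 181, 30, 14, 214], [259.3, 187.5])]
side red []
```

View pics/crop1.png

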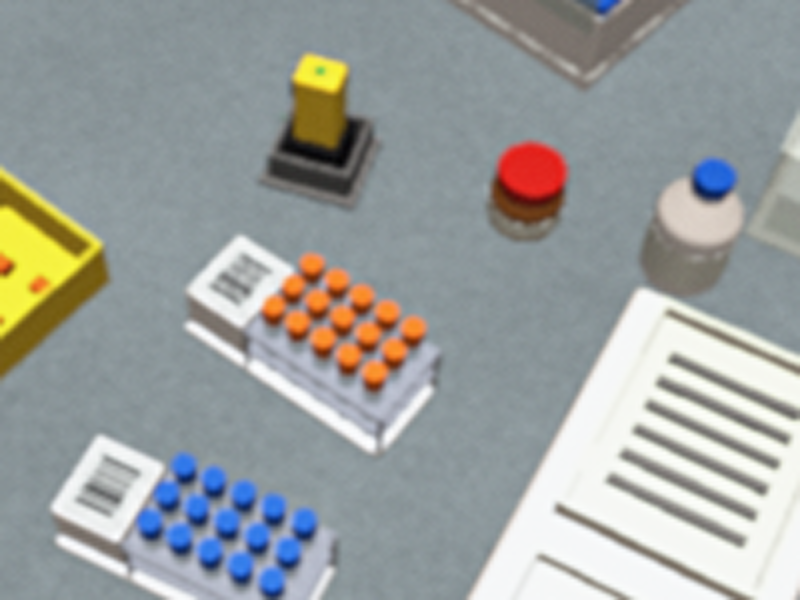

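View pics/crop2.png

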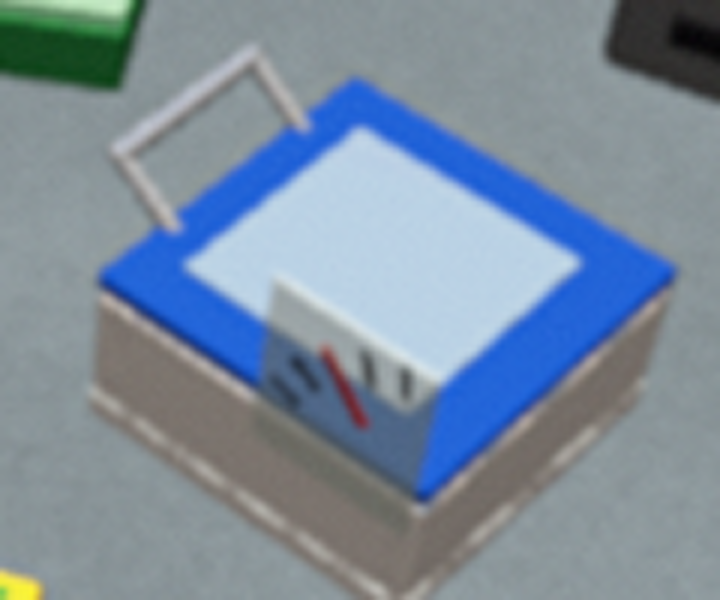

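In the crops, the white rack's label is centred at crop (242,281), scene pixel (280,265), with orange caps beside it, so the choice is confirmed. The scanner top is at crop (320,73). The handle bar runs from (115,152) to (255,48) in the second crop.

Run:
```python
from h import *
import pickle
d=pickle.load(open('d.pkl','rb'));a=d['scene'];b=d['side']
c1=lambda u,v:((u+.5)/4-.5+220,(v+.5)/3.75-.5+190)
c2=lambda u,v:((u+.5)/6-.5+300,(v+.5)/6-.5+110)
P=lambda n,q,z:print(n,[plane(a,*p,z).round(4)[:2].tolist() for p in q])
P('label',[c1(242,281)],.055);P('ledge',[c1(*p) for p in((240,237),(187,290),(238,328),(297,268))],.055)
P('caps',[c1(*p) for p in((312,266),(413,329),(375,375),(274,309))],.098)
P('bcaps',[c1(*p) for p in((184,466),(305,522),(272,581),(150,522))],.098)
P('scan',[c1(*p) for p in((320,73),(300,56),(348,70),(340,95),(294,80))],.123)
P('dockrim',[c1(*p) for p in((270,157),(345,185),(372,120))],.038)
P('handle',[c2(115,152),c2(255,48)],.135)
P('lid',[c2(*p) for p in((355,78),(676,272),(422,500),(100,272))],.109)
P('jar',[c1(532,172)],.065);P('bot',[c1(714,172)],.13)
# side-camera check
for n,c in d.items():
  if n!='wrist': cv2.imwrite
s=plane(a,*c1(320,73),.123);print('scan top in side',proj(b,s),'seen yel comp x277-288,y208-233')
```

```text
label [[0.5281, -0.2058]]
ledge [[0.5076, -0.1744], [0.4993, -0.231], [0.5456, -0.24], [0.5555, -0.1774]]
caps [[0.5756, -0.1922], [0.6565, -0.2028], [0.6516, -0.2454], [0.5711, -0.2342]]
bcaps [[0.5815, -0.36], [0.6637, -0.3556], [0.6657, -0.3976], [0.5839, -0.4016]]
scan [[0.5053, -0.0574], [0.4849, -0.0504], [0.521, -0.045], [0.5275, -0.0683], [0.4926, -0.0722]]
dockrim [[0.4833, -0.0922], [0.5442, -0.0874], [0.5318, -0.023]]
handle [[0.4156, 0.2268], [0.4441, 0.3403]]
lid [[0.4934, 0.3741], [0.7048, 0.3183], [0.6508, 0.1074], [0.4398, 0.1665]]
jar [[0.6624, -0.0259]]
bot [[0.7793, -0.0078]]
scan top in side [280.53428793 208.85190729] seen yel comp x277-288,y208-233
```

```bash
cat >> h.py <<'E'
def step(goal,yaw,roll=None,o=None):
    "tool-frame shift (mm) and rotvec to goal with tool down at yaw, from measured pose"
    o=o or telemetry.get_obs(); R=Rotation.from_euler('xyz',o['eef_rot'])
    G=Rotation.from_euler('xyz',[np.pi,0,yaw])
    return (R.inv().apply(np.array(goal)-o['ee_pos'])*1000).round(1),(R.inv()*G).as_rotvec().round(4)
E
python3 - <<'E'
from h import *
import pickle
d=pickle.load(open('d.pkl','rb'));w=d['wrist'];o=telemetry.get_obs()
R=Rotation.from_euler('xyz',o['eef_rot']).as_matrix()
t=R.T@(w['origin']-o['ee_pos']);Q=R.T@w['rotation'];print(t,Q.round(3))
np.savez('wcam.npz',t=t,Q=Q)
for g in([.43,-.13,.25],[.4,-.12,.25],[.44,-.09,.22]):
    Rg=Rotation.from_euler('xyz',[np.pi,0,.13]).as_matrix()
    c=dict(intrinsics=w['intrinsics'],origin=np.array(g)+Rg@t,rotation=Rg@Q)
    print(g,[proj(c,X).round(0) for X in([.505,-.0585,.123],[.528,-.206,.055])],step(g,.13))
E
```

```text
[ 0.07140394  0.00082129 -0.20999   ] [[-0.    -0.969 -0.248]
 [ 1.    -0.    -0.   ]
 [ 0.    -0.248  0.969]]
[0.43, -0.13, 0.25] [array([213., 102.]), array([362., 101.])] (array([ 326.1, -240.9,  -75.7]), array([-8.000e-04,  1.000e-04,  3.348e-01]))
[0.4, -0.12, 0.25] [array([227.,  69.]), array([377.,  73.])] (array([ 303.8, -263.3,  -75.7]), array([-8.000e-04,  1.000e-04,  3.348e-01]))
[0.44, -0.09, 0.22] [array([253., 120.]), array([406., 115.])] (array([ 353. , -272.1,  -45.7]), array([-8.000e-04,  1.000e-04,  3.348e-01]))
```

Call:
carry_out(plan=[[[0,0,-38,0,0,0,60],[0,0,-38,0,0,0,60],[23.5,-15,0,0,0,0,60],[23.5,-15,0,0,0,0,60],[23.5,-15,0,0,0,0,60],[23.5,-15,0,0,0,0,60],[23.5,-15,0,0,0,0,60],[23.5,-15,0,0,0,0,60],[23.5,-15,0,0,0,0,60],[23.5,-15,0,0,0,0,60],[23.5,-15,0,0,0,0,60],[23.5,-15,0,0,0,0,60],[23.5,-15,0,0,0,0,60],[23.5,-15,0,0,0,0,60],[23.5,-15,0,0,0,0,60],[23.5,-15,0,0,0,0,60],[23.5,-15,0,0,0,0,60],[0,0,0,0,0,0.112,60],[0,0,0,0,0,0.112,60],[0,0,0,0,0,0.111,60]]])

```text
time_s: 1.82
ee_pos: [0.4609, -0.132, 0.2502]
eef_rot: [-3.141, 0.001, 0.125]
force: [0.7, 0.6, 0.4]
grip_width: 0.0602
grip_force: 0.0
```

Run:
```python
from h import *
import pickle
w=shot('wrist','w1.png');s=shot('side');pickle.dump((w,s),open('w1.pkl','wb'));o=telemetry.get_obs();print(o['ee_pos'],o['eef_rot'],o['time_s'])
for X in([.505,-.0585,.123],[.528,-.206,.055]): print(proj(w,X))
```

```text
[ 0.46071192 -0.13234089  0.25022733] [-3.14135387e+00  4.64088988e-04  1.27931548e-01] 1.9167
[207.93746336 137.21770315]
[355.19663337 129.66668609]
```

View pics/w1.png

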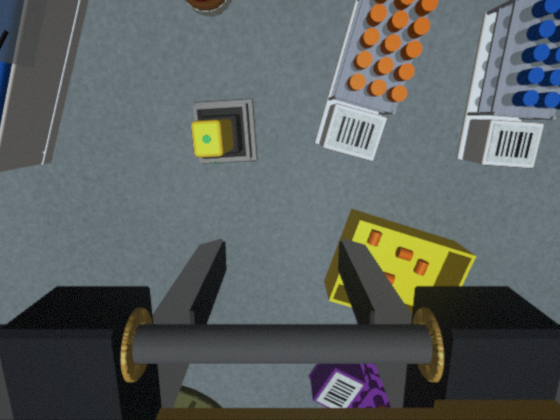

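The wrist view shows the scanner top at (207,139), the dock around (225,131), the orange rack's label at (356,131), and the chiller's edge at the left. All are within 2 px of prediction.

Run:
```python
from h import *
import pickle
w,s=pickle.load(open('w1.pkl','rb'));h=hsv(w)
m=cv2.inRange(h,(22,120,205),(34,255,255)); m[:, 245:]=0;m[170:]=0;m[:100]=0
m=cv2.morphologyEx(m,cv2.MORPH_CLOSE,np.ones((9,9)))
r=cv2.minAreaRect(np.argwhere(m)[:,::-1].astype(np.float32));print(r)
q=[plane(w,*p,.123) for p in cv2.boxPoints(r)];print('scan',plane(w,*r[0],.123),[ (np.linalg.norm(q[i]-q[i-1]).round(4),(np.degrees(np.arctan2(*(q[i]-q[i-1])[1::-1]))).round(1)) for i in range(4)])
g=w['pixels'].astype(int).max(2)
b=((g<110)).astype(np.uint8)*255; b[:112]=0;b[152:]=0;b[:,:335]=0;b[:,380:]=0
r=cv2.minAreaRect(np.argwhere(b)[:,::-1].astype(np.float32));print('bars',r,plane(w,*r[0],.055))
for n,P,z in(('dock',((193,101),(252,97),(257,161),(196,165)),.038),('ledge',((334,98),(387,113),(374,160),(322,146)),.055)):
    q=np.array([plane(w,*p,z)[:2] for p in P]);print(n,q.mean(0).round(4),[np.degrees(np.arctan2(*(q[i]-q[i-1])[::-1])).round(1) for i in range(4)])
print(step([.505,-.0585,.25],.13))
```

```text
((206.12466430664062, 138.43426513671875), (29.57345199584961, 22.245515823364258), 83.9909896850586)
scan [ 0.50368736 -0.05691943  0.123     ] [(np.float64(0.0268), np.float64(9.9)), (np.float64(0.0205), np.float64(-77.0)), (np.float64(0.0267), np.float64(-169.3)), (np.float64(0.0209), np.float64(103.1))]
bars ((357.7706604003906, 125.93119812011719), (33.236572265625, 38.88774871826172), 16.699243545532227) [ 0.53231806 -0.20810695  0.055     ]
dock [ 0.5068 -0.0605] [np.float64(6.5), np.float64(-79.1), np.float64(-169.3), np.float64(100.9)]
ledge [ 0.5279 -0.205 ] [np.float64(-5.5), np.float64(-97.8), np.float64(175.1), np.float64(82.4)]
(array([ 53.3, -67.6,   0.2]), array([-0.0002,  0.0005, -0.0021]))
```

Call:
carry_out(plan=[[[0,0,0,0,0,-0.042,60],[18.7,-21.9,0,0,0,0,60],[18.7,-21.9,0,0,0,0,60],[18.7,-21.9,0,0,0,0,60],[0,0,25,0,0,0,60],[0,0,25,0,0,0,60],[0,0,25,0,0,0,60],[0,0,25,0,0,0,60],[0,0,25,0,0,0,60],[0,0,25,0,0,0,60],[0,0,25,0,0,0,60],[0,0,0,0,0,0,60],[0,0,0,0,0,0,15],[0,0,0,0,0,0,15],[0,0,0,0,0,0,15],[0,0,0,0,0,0,15],[0,0,0,0,0,0,15],[0,0,0,0,0,0,15]]], squeeze=25)

```text
time_s: 3.42
ee_pos: [0.5052, -0.0582, 0.0762]
eef_rot: [3.141, -0.001, 0.172]
force: [-0.3, 0.3, 4.3]
grip_width: 0.0279
grip_force: 24.9
```

Run:
```python
from h import *
w=shot('wrist','w2.png');o=telemetry.get_obs();print({k:np.round(o[k],4).tolist() for k in('time_s','ee_pos','eef_rot','grip_width','grip_force','force','qpos')})
```

```text
{'time_s': 3.4667, 'ee_pos': [0.5053, -0.0582, 0.0762], 'eef_rot': [3.1413, -0.0014, 0.172], 'grip_width': 0.0278, 'grip_force': 24.9404, 'force': [-0.5658, 1.16, 4.6025], 'qpos': [-0.1868, 0.3146, 1.7462, 0.0002, 1.0794, 1.2119]}
```

View pics/w2.png

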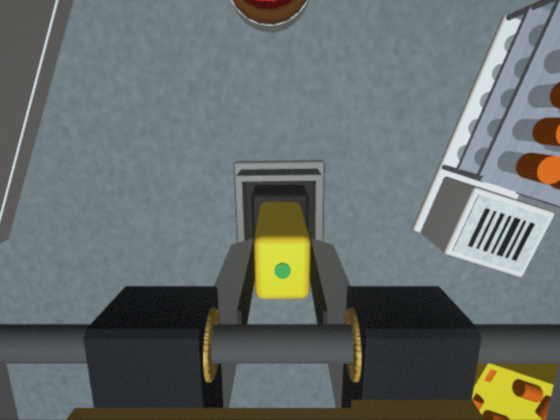

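The scanner is gripped squarely, with its green top dot at (282,270). The label's bars are centred at about (502,231).

Run:
```python
from h import *
w=shot('wrist')
h=hsv(w);m=cv2.inRange(h,(45,100,60),(85,255,255));p=np.argwhere(m[250:290,260:305]).mean(0)+[250,260];print('dot',p[::-1],plane(w,p[1],p[0],.123))
g=w['pixels'].max(2);b=((g<90)*255).astype(np.uint8);b[:205]=0;b[260:]=0;b[:,:468]=0;b[:,536:]=0
r=cv2.minAreaRect(np.argwhere(b)[:,::-1].astype(np.float32));print(r,plane(w,*r[0],.055))
q=np.array([plane(w,*p,.055)[:2] for p in((468,190),(553,212),(522,275),(447,250))]);print(q.mean(0),q)
```

```text
dot [282.14361702 270.48404255] [ 0.50365872 -0.05951789  0.123     ]
((501.0754089355469, 234.26625061035156), (55.076297760009766, 40.12526321411133), 17.87869644165039) [ 0.52515685 -0.20657337  0.055     ]
[ 0.52593293 -0.20382647] [[ 0.55078717 -0.17538045]
 [ 0.54607452 -0.23573775]
 [ 0.49894159 -0.23054535]
 [ 0.50792845 -0.17364233]]
```

Call:
carry_out(plan=[[[0,0,-10,0,0,0,15],[0,0,-19,0,0,0,15],[0,0,-21,0,0,0,15],[0,0,-21,0,0,0,15],[0,0,-21,0,0,0,15],[0,0,-21,0,0,0,15],[0,0,-21,0,0,0,15],[-0.4,18.5,0,0,0,0,15],[-0.4,18.5,0,0,0,0,15],[-0.4,18.5,0,0,0,0,15],[-0.4,18.5,0,0,0,0,15],[-0.4,18.5,0,0,0,0,15],[-0.5,18.5,0,0,0,0,15],[-0.5,18.5,0,0,0,0,15],[-0.5,18.5,0,0,0,0,15],[0,0,13,0,0,0,15],[0,0,13,0,0,0,15],[0,0,0,0,0,0,15],[0,0,0,0,0,0,15]]])

```text
time_s: 5.1
ee_pos: [0.5263, -0.2045, 0.1836]
eef_rot: [-3.141, 0.001, 0.172]
force: [0.3, -0.4, -1.5]
grip_width: 0.0282
grip_force: 24.9
```

Run:
```python
from h import *
w=shot('wrist');s=shot('scene');o=telemetry.get_obs();print({k:np.round(o[k],4).tolist() for k in('time_s','ee_pos','eef_rot','grip_width','grip_force','force')})
h=hsv(w);m=cv2.inRange(h,(45,100,60),(85,255,255));p=np.argwhere(m[250:290,260:305]).mean(0)+[250,260];print(p[::-1])
d=shot('side')
z=lambda c,X,f=3:cv2.resize(c['pixels'][int(X[1])-45:int(X[1])+45,int(X[0])-60:int(X[0])+60,::-1],None,fx=f*1.1,fy=f*1.1,interpolation=cv2.INTER_CUBIC)
X=[.527,-.205,.115]
a,b=proj(s,X),proj(d,X);print(a,b,proj(d,[.527,-.205,.055]),proj(s,[.527,-.205,.055]))
cv2.imwrite('pics/chk.png',np.hstack([z(s,a),z(d,b)]))
```

```text
{'time_s': 5.2, 'ee_pos': [0.5269, -0.2046, 0.1845], 'eef_rot': [3.141, -0.0008, 0.1721], 'grip_width': 0.0281, 'grip_force': 24.9041, 'force': [0.2445, 0.3512, -1.4426]}
[282.15957447 270.35106383]
[279.24766472 252.96484215] [283.25840726 185.24734442] [283.22387899 201.00410505] [279.9141978  264.17212016]
```

View pics/chk.png

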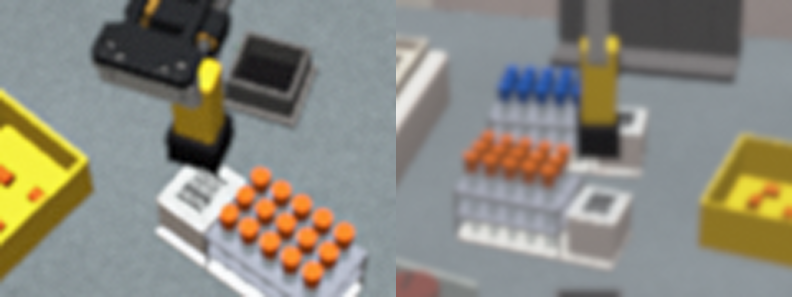

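The scanner hangs upright about 6 cm above the label of the orange rack. I'll hold it there.

Call:
carry_out(plan=[[[0,0,0,0,0,0,15],[0,0,0,0,0,0,15],[0,0,0,0,0,0,15],[0,0,0,0,0,0,15],[0,0,0,0,0,0,15],[0,0,0,0,0,0,15],[0,0,0,0,0,0,15],[0,0,0,0,0,0,15],[0,0,0,0,0,0,15],[0,0,0,0,0,0,15],[0,0,0,0,0,0,15],[0,0,0,0,0,0,15],[0,0,0,0,0,0,15],[0,0,0,0,0,0,15],[0,0,0,0,0,0,15],[0,0,0,0,0,0,15],[0,0,0,0,0,0,15],[0,0,0,0,0,0,15],[0,0,0,0,0,0,15],[0,0,0,0,0,0,15]]])

```text
time_s: 6.92
ee_pos: [0.5267, -0.2046, 0.1834]
eef_rot: [-3.142, 0.0, 0.172]
force: [0.1, -0.2, -1.7]
grip_width: 0.0276
grip_force: 24.9
```

Call:
carry_out(plan=[[[0,0,-13,0,0,0,15],[0,0,-13,0,0,0,15],[0.4,-18.5,0,0,0,0,15],[0.4,-18.5,0,0,0,0,15],[0.4,-18.5,0,0,0,0,15],[0.4,-18.5,0,0,0,0,15],[0.4,-18.5,0,0,0,0,15],[0.5,-18.5,0,0,0,0,15],[0.5,-18.5,0,0,0,0,15],[0.5,-18.5,0,0,0,0,15],[0,0,0,0,0,0,15],[0,0,20,0,0,0,15],[0,0,20,0,0,0,15],[0,0,10,0,0,0,15],[0,0,0,0,0,0,15],[0,0,0,0,0,0,15],[0,0,0,0,0,0,15]]])

```text
time_s: 8.33
ee_pos: [0.5054, -0.0585, 0.1606]
eef_rot: [3.141, -0.001, 0.172]
force: [0.2, 0.3, -1.4]
grip_width: 0.0276
grip_force: 24.9
```

Run:
```python
from h import *
o=telemetry.get_obs();print({k:np.round(o[k],4).tolist() for k in('time_s','ee_pos','eef_rot','grip_width','force')},step([.5052,-.0582,.08],.172))
```

```text
{'time_s': 8.3333, 'ee_pos': [0.5054, -0.0585, 0.1606], 'eef_rot': [3.1411, -0.0014, 0.1715], 'grip_width': 0.0276, 'force': [0.2057, 0.3271, -1.3848]} (array([-0.2, -0.4, 80.6]), array([ 0.0005, -0.0014, -0.0005]))
```

Lined up with the dock again. I'll lower to just above the floor.

Call:
carry_out(plan=[[[0,0,14,0,0,0,15],[0,0,14,0,0,0,15],[0,0,14,0,0,0,15],[0,0,14,0,0,0,15],[0,0,14,0,0,0,15],[0,0,10,0,0,0,15],[0,0,2,0,0,0,15],[0,0,2,0,0,0,15],[0,0,0,0,0,0,15],[0,0,0,0,0,0,15]]])

```text
time_s: 9.17
ee_pos: [0.5054, -0.0583, 0.0764]
eef_rot: [3.141, -0.001, 0.172]
force: [-0.2, 0.1, -1.5]
grip_width: 0.0281
grip_force: 24.9
```

Call:
carry_out(plan=[[[0,0,0.7,0,0,0,15],[0,0,0,0,0,0,15],[0,0,0,0,0,0,15]]])

```text
time_s: 9.42
ee_pos: [0.5057, -0.0583, 0.0762]
eef_rot: [3.141, -0.002, 0.172]
force: [-1.3, 1.3, 7.1]
grip_width: 0.028
grip_force: 25.0
```

Call:
carry_out(plan=[[[0,0,0,0,0,0,50],[0,0,0,0,0,0,50],[0,0,0,0,0,0,50],[0,0,0,0,0,0,50],[0,0,0,0,0,0,50],[0,0,-10,0,0,0,50],[0,0,-20,0,0,0,50],[0,0,-30,0,0,0,50],[0,0,-30,0,0,0,50],[0,0,-30,0,0,0,50],[0,0,-30,0,0,0,50],[0,0,-30,0,0,0,50],[0,0,0,0,0,0,50]]])

```text
time_s: 10.5
ee_pos: [0.5063, -0.0585, 0.2614]
eef_rot: [3.138, -0.008, 0.172]
force: [-0.1, -0.8, 0.1]
grip_width: 0.0498
grip_force: 0.0
```

Run:
```python
from h import *
import pickle
a=shot('scene');b=shot('side');pickle.dump((a,b),open('s3.pkl','wb'))
o=telemetry.get_obs();print({k:np.round(o[k],4).tolist() for k in('time_s','ee_pos','eef_rot','grip_width','force')})
z=lambda c,u,v,f:cv2.resize(c['pixels'][v-50:v+50,u-65:u+65,::-1],None,fx=f,fy=f,interpolation=cv2.INTER_CUBIC)
cv2.imwrite('pics/chk2.png',np.hstack([z(a,300,225,3),z(b,281,225,3)]))
Rz=Rotation.from_euler('xyz',[np.pi,0,1.316]).as_matrix();k=np.load('wcam.npz')
for g in([.46,.15,.28],[.42,.17,.3],[.4,.2,.3]):
    c=dict(intrinsics=shot('wrist')['intrinsics'],origin=np.array(g)+Rz@k['t'],rotation=Rz@k['Q'])
    print(g,[proj(c,X).round(0) for X in([.4156,.2268,.135],[.4441,.3403,.135],[.44,.1665,.109])],step(g,1.316))
```

```text
{'time_s': 10.6, 'ee_pos': [0.505, -0.0582, 0.2559], 'eef_rot': [3.1408, -0.002, 0.1718], 'grip_width': 0.0497, 'force': [-0.3469, 0.6205, -0.0336]}
[0.46, 0.15, 0.28] [array([216., 125.]), array([209., -11.]), array([259., 175.])] (array([  -8.3, -212.7,  -25.4]), array([-2.0000e-04,  0.0000e+00, -1.1442e+00]))
[0.42, 0.17, 0.3] [array([263., 134.]), array([260.,   8.]), array([299., 180.])] (array([ -44.2, -239.2,  -45.9]), array([-1.2000e-03,  9.0000e-04, -1.1442e+00]))
[0.4, 0.2, 0.3] [array([289., 158.]), array([289.,  35.]), array([322., 201.])] (array([ -58.8, -272.2,  -46. ]), array([-0.0016,  0.0012, -1.1442]))
```

View pics/chk2.png

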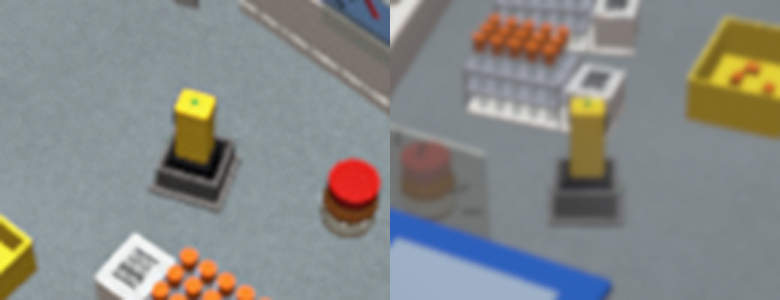

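The scanner stands upright in its dock: top dot at (300,209) in the scene view, as before. Next I'll go to a viewing pose for the handle.

Call:
carry_out(plan=[[[-5.9,-27.2,-4.6,0,0,0,60],[-5.9,-27.2,-4.6,0,0,0,60],[-5.9,-27.2,-4.6,0,0,0,60],[-5.9,-27.2,-4.6,0,0,0,60],[-5.9,-27.2,-4.6,0,0,0,60],[-5.9,-27.2,-4.6,0,0,0,60],[-5.9,-27.2,-4.6,0,0,0,60],[-5.9,-27.2,-4.6,0,0,0,60],[-5.9,-27.2,-4.6,0,0,0,60],[-5.9,-27.2,-4.6,0,0,0,60],[0,0,0,0,0,-0.1144,60],[0,0,0,0,0,-0.1144,60],[0,0,0,0,0,-0.1144,60],[0,0,0,0,0,-0.1144,60],[0,0,0,0,0,-0.1144,60],[0,0,0,0,0,-0.1144,60],[0,0,0,0,0,-0.1144,60],[0,0,0,0,0,-0.1144,60],[0,0,0,0,0,-0.1144,60],[0,0,0,0,0,-0.1144,60]]])

```text
time_s: 12.42
ee_pos: [0.3999, 0.1996, 0.2998]
eef_rot: [-3.14, 0.001, 1.321]
force: [1.2, -0.8, -0.6]
grip_width: 0.06
grip_force: 0.0
```

Run:
```python
from h import *
import pickle
w=shot('wrist','w4.png');pickle.dump(w,open('w4.pkl','wb'));o=telemetry.get_obs();print(o['ee_pos'],o['eef_rot'],o['time_s'],o['qpos'])
```

```text
[0.39991087 0.1996109  0.29979948] [-3.14002598e+00  1.08766985e-03  1.33005040e+00] 12.4667 [ 3.80960657e-01 -2.77202645e-03  1.58041847e+00  2.83153459e-05
  1.56585322e+00  6.21707273e-01]
```

View pics/w4.png

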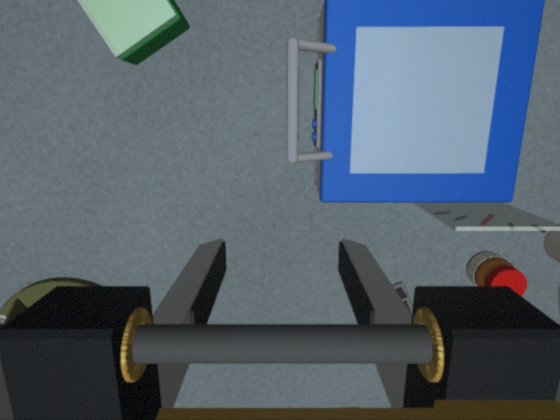

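The wrist view shows the handle bar vertical at column 293, rows 40–160, with the lid's front edge at column 322. Bar ends and lid corners can be read off directly.

Run:
```python
from h import *
import pickle
w=pickle.load(open('w4.pkl','rb'));a,b=pickle.load(open('s3.pkl','rb'))
q=[plane(w,293,v,.135) for v in(44,156)];d=q[0]-q[1]
print('bar',q,sum(q)/2,np.linalg.norm(d),'yaw',np.arctan2(-d[0],d[1]))
L=[plane(w,*p,.109) for p in((321,201),(514,201))];e=L[1]-L[0];print('lid',L,np.linalg.norm(e),np.arctan2(e[1],e[0]))
c2=lambda u,v:((u+.5)/6-.5+300,(v+.5)/6-.5+110)
for p in((115,152),(255,48)):print('scene',plane(a,*c2(*p),.135))
c=sum(q)/2
for n,p in(('a',a),('b',b)): print(n,[proj(p,x).round(1) for x in q])
o=telemetry.get_obs();print(o['eef_rot'],step([*c[:2],.25],1.325))
```

```text
bar [array([0.44455352, 0.33098692, 0.135     ]), array([0.41880161, 0.22654442, 0.135     ])] [0.43167756 0.27876567 0.135     ] 0.10757042752938278 yaw -0.24174357211934752
lid [array([0.43768192, 0.16581708, 0.109     ]), array([0.65206639, 0.11126521, 0.109     ])] 0.22121619797783917 -0.24917012220796658
scene [0.41559186 0.22679119 0.135     ]
scene [0.44409078 0.34027701 0.135     ]
a [array([341. , 119.2]), array([319.6, 135.3])]
b [array([270.8, 312.5]), array([292.7, 278.2])]
[-3.14002598e+00  1.08766985e-03  1.33005040e+00] (array([84.5, 12.1, 49.7]), array([-0.0016,  0.0011,  0.005 ]))
```

Call:
carry_out(plan=[[[17,2.4,10,0,0,0,36],[17,2.4,10,0,0,0,36],[17,2.4,10,0,0,0,36],[17,2.4,10,0,0,0,36],[17,2.4,10,0,0,0,36],[0,0,20,0,0,0,36],[0,0,20,0,0,0,36],[0,0,20,0,0,0,36],[0,0,10,0,0,0,36],[0,0,0,0,0,0,36],[0,0,0,0,0,0,36]]])

```text
time_s: 13.38
ee_pos: [0.4332, 0.2789, 0.1809]
eef_rot: [-3.141, 0.0, 1.315]
force: [0.3, 0.6, 0.7]
grip_width: 0.0361
grip_force: 0.0
```

Run:
```python
from h import *
o=telemetry.get_obs();print(o['ee_pos'],o['eef_rot'],o['qpos'],o['grip_width'],o['force'],step([.432,.280,.116],1.324))
```

```text
[0.43321577 0.27888661 0.18091124] [-3.14110930e+00  4.47820928e-04  1.31456718e+00] [5.00874415e-01 2.17531291e-01 1.60921039e+00 6.70831630e-06
 1.31550986e+00 7.57101973e-01] 0.03609570522212804 [0.27830555 0.6260584  0.69319972] (array([ 0.8, -1.4, 64.9]), array([-0.0005,  0.0004, -0.0094]))
```

Call:
carry_out(plan=[[[0.8,-1.4,13,0,0,-0.009,36],[0,0,13,0,0,0,36],[0,0,13,0,0,0,36],[0,0,13,0,0,0,36],[0,0,12.5,0,0,0,36],[0,0,0,0,0,0,36],[0,0,0,0,0,0,5],[0,0,0,0,0,0,5],[0,0,0,0,0,0,5],[0,0,0,0,0,0,5],[0,0,0,0,0,0,5]]], squeeze=20)

```text
time_s: 14.3
ee_pos: [0.4323, 0.2802, 0.1168]
eef_rot: [3.141, -0.001, 1.325]
force: [0.3, 0.6, -0.1]
grip_width: 0.0069
grip_force: 0.0
```

Run:
```python
from h import *
o=telemetry.get_obs();print({k:np.round(o[k],4).tolist() for k in('time_s','ee_pos','eef_rot','grip_width','grip_force','force','qpos')})
# arc of the TCP (tool kept down) in tool y (=chiller +x) and tool z, equal angle steps
t=np.radians(np.linspace(0,50,17));x=-.25*np.cos(t)+.04*np.sin(t);z=.25*np.sin(t)+.04*np.cos(t)
print(np.c_[np.diff(x),-np.diff(z)].round(4)*1000)
```

```text
{'time_s': 14.3, 'ee_pos': [0.4323, 0.2802, 0.1168], 'eef_rot': [3.1409, -0.0006, 1.3247], 'grip_width': 0.0069, 'grip_force': 0.0, 'force': [0.3497, 0.5731, -0.1042], 'qpos': [0.504, 0.2785, 1.6889, 0.0, 1.1733, 0.7501]}
[[  2.6 -13.6]
 [  3.3 -13.4]
 [  4.  -13.2]
 [  4.7 -13. ]
 [  5.4 -12.7]
 [  6.1 -12.4]
 [  6.8 -12. ]
 [  7.4 -11.6]
 [  8.  -11.2]
 [  8.6 -10.8]
 [  9.2 -10.3]
 [  9.8  -9.8]
 [ 10.3  -9.2]
 [ 10.8  -8.6]
 [ 11.2  -8. ]
 [ 11.6  -7.4]]
```

The opening went below 12 mm with no grip force, so the bar isn't between the pads. I'll look.

Run:
```python
from h import *
import pickle
a=shot('scene');b=shot('side');w=shot('wrist');pickle.dump((a,b,w),open('s5.pkl','wb'))
o=telemetry.get_obs();print(o['grip_width'],o['grip_force'],o['ee_pos'])
z=lambda c,u,v,f:cv2.resize(c['pixels'][v-50:v+50,u-50:u+50,::-1],None,fx=f,fy=f,interpolation=cv2.INTER_CUBIC)
W=w['pixels'][:,:,::-1]
im=np.hstack([np.vstack([z(a,335,130,2.8),z(b,280,290,2.8)]),W[:,:500]]) if 0 else np.hstack([cv2.resize(np.vstack([z(a,335,130,3),z(b,280,290,3)]),(280,560)),cv2.resize(W,(515,560*515//747))[:560] if 0 else cv2.copyMakeBorder(cv2.resize(W,(515,386)),0,174,0,0,0)])
cv2.imwrite('pics/chk5.png',im)
```

```text
0.004999245071822593 0.0 [0.43213753 0.28011537 0.11644419]
```

View pics/chk5.png

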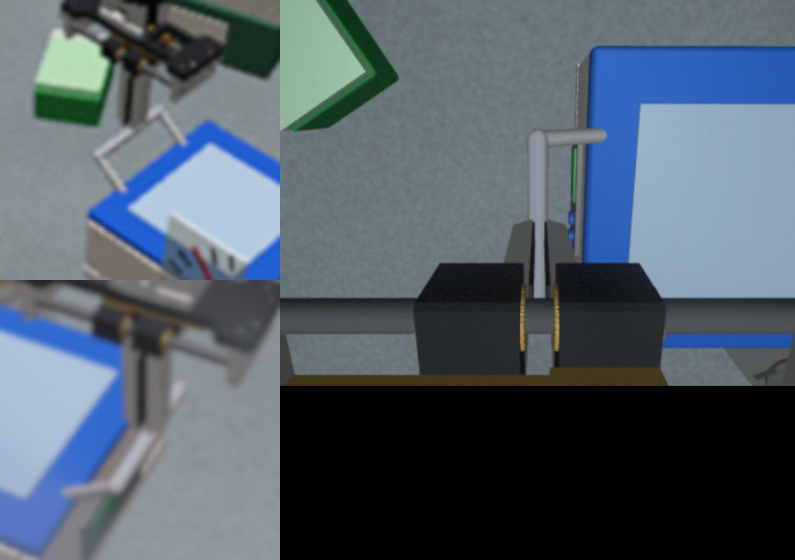

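Run:
```python
from h import *
import pickle
a,b,w=pickle.load(open('s5.pkl','rb'));w4=pickle.load(open('w4.pkl','rb'))
p=((537-280)*560/515,136*420/386.)
X=tri(w,p,w4,(293,43));print(p,X)
c2=lambda u,v:((u+.5)/6-.5+300,(v+.5)/6-.5+110)
print(tri(w,p,a,c2(254,49)),tri(w4,(293,43),a,c2(254,49)))
t=telemetry.get_obs()['ee_pos'];print('tcp px scene,side',proj(a,t),proj(b,t),'bar mid',proj(a,[.432,.28,.135]),proj(b,[.432,.28,.135]), 'cam',w['origin'],plane(w,*p,.135))
```

```text
(279.45631067961165, 147.97927461139898) [0.44476839 0.33286651 0.12984891]
[0.44530003 0.33401246 0.13955791] [0.44554901 0.3314868  0.14121584]
tcp px scene,side [330.3923453  131.19419315] [281.92851035 301.0677473 ] bar mid [330.73525729 126.93967829] [282.00286866 294.90448999] cam [0.44960816 0.34881905 0.32664611] [0.44453896 0.33342378 0.135     ]
```

Run:
```python
from h import *
import pickle
a,b,w=pickle.load(open('s5.pkl','rb'))
t=telemetry.get_obs()['ee_pos']
for n,c in(('scene',a),('side',b)):
  print(n)
  for z in np.arange(.09,.2,.006):
    u,v=np.round(proj(c,[t[0],t[1],z])).astype(int);print(round(z,3),u,v,c['pixels'][v,u-6:u+7].mean(1).astype(int).reshape(1,-1).tolist() if 0 else c['pixels'][v,u-6:u+7].astype(int).mean(1).astype(int).tolist())
r=w['pixels'].astype(int).mean(2).astype(int)
for v in range(200,330,12): print(v,r[v,255:310:2].tolist())
```

```text
scene
0.09 330 137 [145, 141, 143, 143, 140, 143, 140, 140, 142, 140, 140, 139, 143]
0.096 330 136 [139, 143, 143, 141, 141, 141, 140, 140, 141, 140, 141, 142, 144]
0.102 330 134 [117, 121, 129, 137, 139, 140, 141, 142, 140, 140, 139, 141, 142]
0.108 330 133 [132, 110, 114, 128, 139, 141, 144, 139, 140, 138, 141, 140, 141]
0.114 330 132 [168, 142, 119, 119, 129, 137, 141, 142, 142, 139, 140, 141, 140]
0.12 330 130 [178, 181, 177, 162, 134, 113, 115, 130, 142, 142, 142, 143, 145]
0.126 331 129 [167, 180, 181, 168, 142, 121, 118, 129, 138, 139, 142, 143, 143]
0.132 331 128 [147, 155, 171, 181, 172, 154, 133, 121, 121, 132, 141, 142, 141]
0.138 331 126 [140, 134, 140, 150, 163, 171, 155, 129, 112, 110, 119, 131, 137]
0.144 331 125 [138, 138, 135, 127, 123, 132, 120, 108, 105, 111, 115, 117, 122]
0.15 331 123 [139, 137, 121, 92, 53, 43, 72, 88, 90, 89, 93, 98, 108]
0.156 331 122 [140, 132, 115, 88, 54, 31, 59, 83, 92, 89, 81, 90, 122]
0.162 331 121 [137, 127, 106, 89, 57, 26, 51, 81, 92, 87, 82, 90, 127]
0.168 332 119 [128, 106, 89, 59, 34, 44, 77, 91, 86, 85, 82, 104, 148]
0.174 332 118
[... 2543 characters left out ...]
7, 78, 51, 27, 113, 149, 148, 145, 140, 81, 22, 64, 78, 78, 81, 79, 80, 79, 76, 79, 77]
272 [76, 76, 79, 76, 78, 78, 80, 81, 76, 32, 20, 121, 149, 151, 148, 140, 87, 27, 37, 75, 75, 76, 76, 79, 79, 75, 78, 75]
284 [75, 75, 75, 75, 75, 79, 78, 75, 58, 28, 21, 123, 149, 152, 146, 141, 86, 27, 25, 69, 76, 75, 77, 77, 79, 77, 74, 76]
296 [23, 22, 27, 21, 24, 64, 75, 75, 40, 21, 36, 135, 147, 154, 148, 140, 107, 30, 19, 52, 77, 77, 49, 23, 24, 29, 20, 25]
308 [21, 22, 20, 23, 38, 52, 68, 72, 25, 19, 48, 143, 147, 153, 149, 139, 120, 27, 17, 33, 73, 63, 52, 36, 24, 21, 19, 22]
320 [23, 16, 21, 28, 64, 59, 50, 66, 52, 49, 73, 143, 149, 152, 145, 138, 122, 49, 49, 53, 72, 61, 63, 70, 20, 19, 22, 19]
```

All three views show the finger tips ending about 28 mm higher than the stated TCP (at z≈0.144, above the bar). They shut above the bar, so I'll open and go lower in small steps, watching the force.

Call:
carry_out(plan=[[[0,0,0,0,0,0,34],[0,0,0,0,0,0,34],[0,0,0,0,0,0,34],[0,0,0,0,0,0,34],[0,0,0,0,0,0,34],[0,0,4,0,0,0,34],[0,0,4,0,0,0,34],[0,0,4,0,0,0,34],[0,0,0,0,0,0,34]]])

```text
time_s: 15.2
ee_pos: [0.4316, 0.2798, 0.1031]
eef_rot: [-3.14, 0.001, 1.325]
force: [-0.5, -0.7, -1.0]
grip_width: 0.0341
grip_force: 0.0
```

Call:
carry_out(plan=[[[0,0,4,0,0,0,34],[0,0,4,0,0,0,34],[0,0,4,0,0,0,34],[0,0,2,0,0,0,34],[0,0,0,0,0,0,34]]])

```text
time_s: 15.62
ee_pos: [0.4319, 0.2799, 0.0896]
eef_rot: [-3.141, 0.001, 1.325]
force: [0.1, 0.7, -0.2]
grip_width: 0.0338
grip_force: 0.0
```

Run:
```python
from h import *
import pickle
a=shot('scene');b=shot('side')
o=telemetry.get_obs();t=o['ee_pos'];print(t,o['force'],o['grip_width'])
R=Rotation.from_euler('xyz',o['eef_rot']).as_matrix()
# follow each finger (mid of its thickness) down its length: where does dark grey end?
for n,c in(('scene',a),('side',b)):
  for s in(-.023,.023):
    print(n,s,[(round(z,3),int(c['pixels'][tuple(np.round(proj(c,[*(t+R@[0,s,0])[:2],z])).astype(int)[::-1])].mean())) for z in np.arange(.084,.17,.008)])
```

```text
[0.43210243 0.28009    0.09024757] [ 1.25342654 -1.16210913 -0.06771979] 0.03400620209817423
scene -0.023 [(np.float64(0.084), 140), (np.float64(0.092), 112), (np.float64(0.1), 143), (np.float64(0.108), 181), (np.float64(0.116), 99), (np.float64(0.124), 60), (np.float64(0.132), 67), (np.float64(0.14), 34), (np.float64(0.148), 43), (np.float64(0.156), 47), (np.float64(0.164), 58)]
scene 0.023 [(np.float64(0.084), 112), (np.float64(0.092), 133), (np.float64(0.1), 142), (np.float64(0.108), 141), (np.float64(0.116), 144), (np.float64(0.124), 102), (np.float64(0.132), 86), (np.float64(0.14), 89), (np.float64(0.148), 90), (np.float64(0.156), 87), (np.float64(0.164), 85)]
side -0.023 [(np.float64(0.084), 149), (np.float64(0.092), 149), (np.float64(0.1), 150), (np.float64(0.108), 147), (np.float64(0.116), 137), (np.float64(0.124), 112), (np.float64(0.132), 111), (np.float64(0.14), 112), (np.float64(0.148), 112), (np.float64(0.156), 112), (np.float64(0.164), 113)]
side 0.023 [(np.float64(0.084), 182), (np.float64(0.092), 137), (np.float64(0.1), 125), (np.float64(0.108), 112), (np.float64(0.116), 97), (np.float64(0.124), 97), (np.float64(0.132), 95), (np.float64(0.14), 94), (np.float64(0.148), 89), (np.float64(0.156), 90), (np.float64(0.164), 89)]
```

Unoccluded fingers now end at z≈0.118, straddling the bar. I'll go 2 mm more and close.

Call:
carry_out(plan=[[[0,0,2,0,0,0,34],[0,0,0,0,0,0,5],[0,0,0,0,0,0,5],[0,0,0,0,0,0,5],[0,0,0,0,0,0,5],[0,0,0,0,0,0,5],[0,0,0,0,0,0,5]]], squeeze=25)

```text
time_s: 16.3
ee_pos: [0.4311, 0.2803, 0.0882]
eef_rot: [-3.14, 0.0, 1.325]
force: [-6.9, 0.3, 2.9]
grip_width: 0.0111
grip_force: 25.0
```

Call:
carry_out(plan=[[[0,1.3,-6.8,0,0,0,5],[0,1.3,-6.8,0,0,0,5],[0,3.3,-13.4,0,0,0,5],[0,4.0,-13.2,0,0,0,5],[0,4.7,-13.0,0,0,0,5],[0,5.4,-12.7,0,0,0,5],[0,6.1,-12.4,0,0,0,5],[0,6.8,-12.0,0,0,0,5],[0,0,0,0,0,0,5],[0,0,0,0,0,0,5]]])

```text
time_s: 17.13
ee_pos: [0.4622, 0.2725, 0.1793]
eef_rot: [-3.138, 0.0, 1.325]
force: [-17.3, 1.4, 8.0]
grip_width: 0.0113
grip_force: 25.0
```

The force is purely radial, about 19 N outward, so I'm pushing toward the hinge. I'll ease out 2 mm.

Call:
carry_out(plan=[[[0,-1.8,-0.9,0,0,0,5],[0,0,0,0,0,0,5],[0,0,0,0,0,0,5]]])

```text
time_s: 17.38
ee_pos: [0.4622, 0.2725, 0.1793]
eef_rot: [-3.141, 0.0, 1.325]
force: [0.9, 1.2, -1.8]
grip_width: 0.0109
grip_force: 25.0
```

Call:
carry_out(plan=[[[0,3.7,-5.8,0,0,0,5],[0,3.7,-5.8,0,0,0,5],[0,8.0,-11.2,0,0,0,5],[0,8.6,-10.8,0,0,0,5],[0,9.2,-10.3,0,0,0,5],[0,9.8,-9.8,0,0,0,5],[0,0,0,0,0,0,5],[0,0,0,0,0,0,5]]])

```text
time_s: 18.05
ee_pos: [0.5041, 0.2619, 0.2351]
eef_rot: [-3.141, -0.001, 1.324]
force: [-9.7, -1.0, 7.1]
grip_width: 0.011
grip_force: 25.0
```

Call:
carry_out(plan=[[[0,-0.8,-0.7,0,0,0,5],[0,5.1,-4.6,0,0,0,5],[0,5.1,-4.6,0,0,0,5],[0,10.8,-8.6,0,0,0,5],[0,11.2,-8.0,0,0,0,5],[0,5.8,-3.7,0,0,0,5],[0,5.8,-3.7,0,0,0,5],[0,0,0,0,0,0,5],[0,0,0,0,0,0,5],[0,0,0,0,0,0,5]]])

```text
time_s: 18.88
ee_pos: [0.5462, 0.2515, 0.2686]
eef_rot: [3.141, -0.001, 1.325]
force: [-6.2, 0.0, 5.7]
grip_width: 0.0111
grip_force: 25.0
```

Run:
```python
from h import *
from scipy.optimize import least_squares
import pickle
o=telemetry.get_obs();print(o['ee_pos'],o['force'],o['grip_width'])
P=np.array([[.4315,.2803,.0882],[.4622,.2725,.1793],[.5041,.2619,.2351],o['ee_pos']])
ex=np.array([np.cos(-.247),np.sin(-.247)]);q=np.c_[(P[:,:2]-P[0,:2])@ex,P[:,2]-P[0,2]]
f=lambda t,r0=(-.25,.04):np.array([r0[0]*np.cos(t)+r0[1]*np.sin(t)-r0[0],-r0[0]*np.sin(t)+r0[1]*np.cos(t)-r0[1]])
for x in q: 
    s=least_squares(lambda t:f(t[0])-x,[.5]);print(x,np.degrees(s.x),s.fun*1000)
a=shot('scene');b=shot('side');pickle.dump((a,b),open('s6.pkl','wb'))
# lid blue corners & expected lid corner pixels at angle
H=np.array([.432,.280])+.25*ex;ey=np.array([-ex[1],ex[0]])
def pt(x,y,z,th):
    X=x*np.cos(th)+z*np.sin(th);Z=-x*np.sin(th)+z*np.cos(th);return [*(H+X*ex+y*ey),.095+Z]
for n,c in(('scene',a),('side',b)):
    m=cv2.inRange(hsv(c),(100,130,60),(122,255,255));k,l,s,ct=cv2.connectedComponentsWithStats(m)
    big=[(s[i].tolist(),ct[i].round(1).tolist()) for i in range(1,k) if s[i][4]>150];print(n,big)
    for D in(45,50,55): print(D,[proj(c,pt(-.217,y,.014,np.radians(D))).round(1).tolist() for y in(-.11,.11)],[proj(c,pt(-.25,y,.04,np.radians(D))).round(1).tolist() for y in(-.052,.052)])
```

```text
[0.54617279 0.25145731 0.26863788] [-6.22984134  0.03073663  5.66564881] 0.011098014037917624
[0. 0.] [2.09251195e-14] [2.77555756e-14 9.02056208e-14]
[0.03167533 0.0911    ] [21.89377447] [ 1.27095163 -0.76318762]
[0.07489534 0.1469    ] [37.77595331] [ 2.00463278 -2.13966883]
[0.11824442 0.18043788] [50.04299036] [ 1.86347607 -3.11774332]
scene [([67, 38, 68, 88, 2927], [101.7, 82.0]), ([340, 94, 74, 101, 1919], [376.8, 141.9])]
45 [[336.8, 130.3], [383.7, 94.9]] [[350.1, 108.1], [372.9, 91.3]]
50 [[341.2, 129.6], [388.4, 93.7]] [[355.8, 107.5], [378.7, 90.6]]
55 [[345.9, 129.4], [393.4, 93.1]] [[361.8, 107.6], [384.8, 90.4]]
side [([198, 205, 60, 60, 456], [226.6, 236.1])]
45 [[260.5, 208.0], [202.5, 268.6]] [[248.5, 205.7], [220.5, 233.3]]
50 [[254.5, 202.0], [194.9, 261.3]] [[240.5, 198.6], [211.5, 225.5]]
55 [[248.1, 196.3], [187.0, 254.3]] [[232.0, 192.1], [202.2, 218.2]]
```

The arc from the arm's readings gives 50.0°. I'll check it against the images, calibrating on the shut-lid views.

Run:
```python
from h import *
import pickle
from scipy.optimize import least_squares
d=pickle.load(open('d.pkl','rb'));S=(d['scene'],d['side']);O=pickle.load(open('s6.pkl','rb'))
ex=np.array([np.cos(-.247),np.sin(-.247)]);ey=np.array([-ex[1],ex[0]]);H=np.array([.432,.280])+.25*ex
def pt(x,y,z,th):
    return [*(H+(x*np.cos(th)+z*np.sin(th))*ex+y*ey),.095-x*np.sin(th)+z*np.cos(th)]
# light panel of the lid top: centroid & extreme points, shut vs open
def quad(c,box):
    h=hsv(c);m=cv2.inRange(h,(98,30,120),(115,110,255));x,y,w,hh=box;k=np.zeros_like(m);k[y:y+hh,x:x+w]=m[y:y+hh,x:x+w]
    k=cv2.morphologyEx(k,cv2.MORPH_OPEN,np.ones((3,3)));n,l,s,ct=cv2.connectedComponentsWithStats(k);i=1+np.argmax(s[1:,4]);return s[i].tolist(),ct[i]
for c,bx in((S[0],(310,115,110,85)),(S[1],(155,240,140,80)),(O[0],(330,80,110,130)),(O[1],(150,170,140,150))):print(quad(c,bx))
for c,n in((S[0],'shut'),(O[0],'open')):
    h=hsv(c).astype(int);r=c['pixels'].astype(int);m=(r[:,:,0]-np.maximum(r[:,:,1],r[:,:,2])>35);m[:150]=0;m[195:]=0;m[:,:345]=0;m[:,380:]=0
    p=np.argwhere(m)[:,::-1];print(n,len(p),p.mean(0) if len(p) else'')
    if len(p):
        for u,v in (p[p[:,1].argmin()],p.mean(0),p[p[:,1].argmax()]):
            o,dd=ray(c,u,v);t=((np.array([*(H-.112*ey),0])-o)[:2]@ey)/(dd[:2]@ey);X=o+t*dd;x=(X[:2]-H)@ex;print((round(x,4),round(X[2]-.095,4)),np.degrees(np.arctan2(X[2]-.095,-x)))
# blue lid outline corners, shut vs model, open vs model
for nm,cs,ds in(('shut',S,(0,)),('open',O,(48,50,52))):
  for n,c in zip(('scene','side'),cs):
    m=cv2.inRange(hsv(c),(100,130,60),(122,255,255));x0,y0,x1,y1=(305,85,420,200) if n=='scene' else(150,190,300,320);k=np.zeros_like(m);k[y0:y1,x0:x1]=m[y0:y1,x0:x1]
    P=np.argwhere(k)[:,::-1];E=[P[P[:,0].argmin()],P[P[:,0].argmax()],P[P[:,1].argmin()],P[P[:,1].argmax()]];print(nm,n,'L R T B',[e.tolist() for e in E])
    for D in ds: print('  model',D,[(y,z,proj(c,pt(x,y,z,np.radians(D))).round(1).tolist()) for x in(-.217,.003) for y in(-.11,.11) for z in(.014,0)])
```

```text
([332, 132, 64, 41, 1357], array([364.41783346, 151.79661017]))
([181, 255, 90, 63, 3257], array([226.64660731, 285.36505987]))
([355, 110, 49, 67, 1869], array([379.25896201, 143.07276619]))
([159, 260, 40, 36, 398], array([180.72110553, 278.22613065]))
shut 16 [356.8125 173.8125]
(np.float64(-0.0654), np.float64(0.068)) 46.11584423410305
(np.float64(-0.0525), np.float64(0.0527)) 45.069783729905865
(np.float64(-0.038), np.float64(0.0366)) 43.94293509590563
open 23 [357. 174.]
(np.float64(-0.0654), np.float64(0.068)) 46.11584423410305
(np.float64(-0.0518), np.float64(0.0524)) 45.342200703702474
(np.float64(-0.0413), np.float64(0.034)) 39.41159583917852
shut scene L R T B [[317, 155], [412, 155], [358, 123], [369, 192]]
  model 0 [(-0.11, 0.014, [315.3, 154.9]), (-0.11, 0, [315.1, 157.9]), (0.11, 0.014, [358.6, 121.6]), (0.11, 0, [358.1, 124.7]), (-0.11, 0.014, [370.3, 191.9]), (-0.11, 0, [369.6, 194.9]), (0.11, 0.014, [412.8, 153.6]), (0.11, 0, [411.8, 156.7])]
shut side L R T B [[158, 299], [288, 269], [183, 204], [200, 319]]
  model 0 [(-0.11, 0.014, [289.5, 267.4]), (-0.11, 0, [28
[... 1105 characters left out ...]
 (-0.11, 0, [261.2, 208.9]), (0.11, 0.014, [198.0, 264.2]), (0.11, 0, [203.3, 269.7]), (-0.11, 0.014, [209.8, 243.5]), (-0.11, 0, [213.5, 247.4]), (0.11, 0.014, [151.7, 300.7]), (0.11, 0, [156.3, 305.3])]
  model 50 [(-0.11, 0.014, [254.5, 202.0]), (-0.11, 0, [258.8, 206.5]), (0.11, 0.014, [194.9, 261.3]), (0.11, 0, [200.4, 266.8]), (-0.11, 0.014, [209.8, 243.6]), (-0.11, 0, [213.6, 247.4]), (0.11, 0.014, [151.7, 300.9]), (0.11, 0, [156.3, 305.3])]
  model 52 [(-0.11, 0.014, [252.0, 199.7]), (-0.11, 0, [256.5, 204.1]), (0.11, 0.014, [191.8, 258.4]), (0.11, 0, [197.4, 263.8]), (-0.11, 0.014, [209.7, 243.7]), (-0.11, 0, [213.6, 247.4]), (0.11, 0.014, [151.6, 301.0]), (0.11, 0, [156.3, 305.3])]
```

The images agree at 50° ± 1°: in the scene view the lid's front-right corner is at (340,130) against a modelled (339.6,130), and the side-view outline matches too. I'll let it settle briefly, then hand in.

Call:
carry_out(plan=[[[0,-0.3,-0.3,0,0,0,5],[0,0,0,0,0,0,5],[0,0,0,0,0,0,5],[0,0,0,0,0,0,5],[0,0,0,0,0,0,5],[0,0,0,0,0,0,5]]])

```text
time_s: 19.48
ee_pos: [0.5456, 0.2516, 0.2683]
eef_rot: [3.141, -0.001, 1.325]
force: [-5.9, 0.1, 4.9]
grip_width: 0.0114
grip_force: 25.0
```

```bash
python3 -c "
from station import telemetry,ctrl
o=telemetry.get_obs();print(o['ee_pos'],o['force'],o['grip_width'],o['grip_force'])
if o['grip_force']>15 and o['grip_width']>.009: print(ctrl.hand_in())"
```

```text
[0.5456059  0.2515746  0.26831896] [-5.88587059  0.09451918  4.88671734] 0.011402331976592548 25.001212656497955
the job is handed in; nothing more can be done
None
```

The job is handed in at about 19.5 s: the orange-capped rack's label was scanned from about 6 cm for over 1.5 s, the scanner is back upright in its dock, and the arm is holding the chiller lid open at 50° ± 1° (the first grasp closed above the handle bar and was redone lower); no verdict came back.

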